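# Slide the hub nut into its recess

### The job

Push the large hex nut across the grey plate until it drops into the large round recess and lies flat on the bottom of it. Slide it along the plate with a gentle push: do not pick it up or grip it. Leave the small nut where it lies.

Things in the scene. Friction and masses are not known exactly. Their poses are not given: they have to be found in the camera images.
- large_nut: The larger of two plain steel hex nuts that lie flat on the plate: 46 mm across the flats, 53 mm across the corners, 24 mm high, 28 mm bore, about 0.2 kg, loose, slides with ordinary metal friction. Origin: centre of its underside; z up along the bore, x towards the middle of a flat. Its turn about z is random. At the start it lies on the near half of the plate, left or right.
- small_nut: The smaller steel hex nut, a bystander: 24 mm across the flats, 14 mm high, loose, lying flat on the near half of the plate on the other side, about 0.13 m from the large nut. Origin: centre of its underside, z up.
- staging_plate: Flat grey-painted steel plate fixed to the bench, 180 mm along its x (x points roughly away from the robot), 240 mm along its y, 18 mm thick, no rim. Origin: centre of its underside, z up, so its top face is at z = 0.018 in its own frame. It has two round recesses with bare dark steel bottoms in its far half: the large one, and beside it (centre 15 mm farther along x and 85 mm to +y) a small one 40 mm wide, which the large nut cannot enter.
- large_recess (a point): Centre of the flat bottom of the large round recess: 78 mm in diameter, 10 mm deep, with an upright wall; its bottom lies 10 mm below the top face of the plate. The point lies in the plate's frame at x = 0.04, y = 0, z = 0.008. Axes as those of the plate. A large nut lying in it stands 14 mm above the plate's top face.
Not all that is in view belongs to the job. What is shaped like the large_nut but blue or yellow is not meant.

How it is judged:
By the outcome, as a careful person would: the job done as asked, in the order asked, and still so for the second after the job is handed in, with the robot touching nothing.
It also fails if it takes over 32 s, if anything falls off the work surface, if the arm or the gripper's body presses on something with over 40 N, if the wrist force passes 120 N, or if a joint passes its speed limit or range.

### The arm

A 6-joint arm with a two-finger parallel gripper is mounted at the origin on a cart in front of the work surface, level with it; the furniture and walls round the work are solid. World frame = base frame: x ahead of the robot, y to its left, z up, the work surface at z = 0. Lengths are in m, angles in rad, forces in N, time in s.
With the tool pointing down it reaches from about 0.3 to 0.75 m from the base axis. Payload 8.5 kg.
Tool frame: the origin (TCP) lies at the very end of the fingers, on their centre line; the grasp point (between the pads) lies 19 mm behind it; z points along the fingers, y is the line along which they close (so a half turn about z gives the same grasp; the last joint's range is limited). The gripper opens to 88 mm and grips with 3 to 60 N. Pads are 18 mm wide; open, the fingers measure 123 mm over their backs; the gripper's body (75 mm by 187 mm) begins 45 mm behind the grasp point.
Start: joints at [-1.483, 0.381, 1.297, -0, 1.464, -0.215], TCP at [0.164, -0.525, 0.239] pointing down, gripper open.
Joint ranges: [-3.11, 3.11], [-0.89, 2.33], [0.22, 2.48], [-1.42, 4.56], [0.17, 2.85], [-2.88, 2.88]. Speed limits (rad/s): [2.39, 2.39, 3.14, 3.14, 3.14, 3.14].

### API

Orientations are given as a unit quaternion [x, y, z, w].
In Python, from cell import sensors, cams, ticket gives the robot as it stands. The module is installed in compiled form; this text tells all that it offers.
- The arm moves only by the tool send_rows, never from a script. Its argument "steps" is one flat list of numbers, 7 for each row, row after row: the shift along the tool's x, y, z normalised to -1 to 1, where 1 is 2.5 cm, then the turn, a rotation vector about the tool's x, y, z normalised to -1 to 1, where 1 is 4 degrees, then the closure, from 0 (fully open) to 1 (shut). A call has 1 to 20 rows; each row shifts and turns the commanded pose from where the row before left it, along the tool's axes as they then stand; what a row does not reach is not made up. A row lasts 1/10 s, in which the tool goes at most 50 mm and 8.59 degrees, less where a joint would pass 70% of its speed; a pose out of reach is approached as far as the arm can. A call with a number of a shift or a turn outside -1 to 1 is refused whole. A call with a gripper value outside its range is refused whole. The fingers move at their own pace and stop on an object; "newtons" is the grip in N (left out, the last holds). Time passes only in rows, so rows that do not move let the fingers close. It gives the time, the measured TCP pose, the force, the opening and the grip force at its end, in the units of the state.
- sensors.observe(): the state, without advancing time (a new reading comes with each control period).
- cams.camera(name): name is "side" or "top" or "wrist"; returns a dict with "color" (400x640x3 uint8, red, green, blue), "fx", "fy", "cx", "cy" (pixels), "D" ([k1, k2, p1, p2, k3] as OpenCV has them; the pictures are not rectified), "R" (3x3) and "t" (3): a world point X has camera coordinates R X + t. Camera axes: x right, y down, z forward; pixel columns grow to the right and rows downward; lengths in m; the calibration is good to about 2 mm. A picture is of the moment at which its call begins. There is no depth.
- ticket.close_job(): hands the job in; it is judged then, once.
The state is a dict: "time_s": time; "joint_positions": joint angles; "joint_velocities": joint speeds; "joint_efforts": joint torques, N m; "tcp_pos": TCP position; "eef_rot": TCP orientation; "force": force on the tool from outside, world axes, zero at the start; "torque": the same for the moment, N m; "gripper_width": finger opening in m; "grasp_force": force on a finger pad.
Only numpy, scipy, OpenCV 4.12 (cv2) and the standard library are available. Lean on these libraries where they do the work, as an engineer would, in place of code of your own. Each camera call takes 0.05 s, during which the arm holds its last target. There are 200 camera calls.

## Working session

There is one attempt and no reset: what is moved stays moved. The work goes in short steps, Python scripts to look and compute and a tool call to move; the robot and the scene stay as the last step left them, time stands still between calls to the robot, and variables do not carry over. Pictures are saved under pics/ and viewed, at most 10 in all, crops included, and the job is handed in when it is done.

Besides the shell and the picture viewer there is one more tool, called after "Emit:" as name(argument=value, ...) on one line, values as JSON. send_rows: Moves the arm, as the interface text tells. Its arguments: {"type":"object","properties":{"steps":{"type":"array"},"newtons":{"type":"number"}},"required":["steps"]}

```bash
mkdir -p pics; python3 - <<'E'
from cell import sensors, cams
import cv2
s=sensors.observe();print(s)
for n in("top","side"):
    c=cams.camera(n);cv2.imwrite(f"pics/{n}0.png",c["color"][:,:,::-1]);print(n,{k:c[k] for k in c if k!="color"})
E
```

```text
{'time_s': 0.0, 'joint_positions': array([-1.48328904e+00,  3.81175841e-01,  1.29821404e+00,  2.05681509e-05,
        1.46360410e+00, -2.15294559e-01]), 'joint_velocities': array([ 0.00066077, -0.00065781, -0.00035469, -0.00074796, -0.0008007 ,
        0.00174563]), 'joint_efforts': array([ 4.69561419e-04, -4.37928593e+01, -2.24552035e+01,  7.13755656e-02,
        3.52612871e-02, -1.14494082e-04]), 'tcp_pos': array([ 0.16398939, -0.52470348,  0.23816435]), 'eef_rot': array([ 9.88560680e-01,  1.50822048e-01,  5.49409086e-05, -6.98581167e-04]), 'force': array([ 0.20332714, -0.05490639,  0.07644191]), 'torque': array([-0.0442576 ,  0.03806915, -0.03043233]), 'grasp_force': 0.0, 'gripper_width': 0.08810368877760485}
top {'fx': 397.66812301435556, 'fy': 397.66812301435556, 'cx': 323.5902352500633, 'cy': 196.74577246792177, 'D': array([-0.06442967,  0.        ,  0.        ,  0.        ,  0.        ]), 'R': array([[ 0.02611322, -0.99906682,  0.03440324],
       [-0.99089161, -0.03041683, -0.1311817 ],
       [ 0.13210572, -0.0306643 , -0.99076121]]), 't': array([0.01693097, 0.51692328, 0.84493789])}
side {'fx': 418.8427631931854, 'fy': 418.8427631931854, 'cx': 318.1181506734186, 'cy': 201.4512775406794, 'D': array([0.03786024, 0.        , 0.        , 0.        , 0.        ]), 'R': array([[-0.94783243, -0.31867849,  0.00759704],
       [-0.16404208,  0.46719206, -0.8688048 ],
       [ 0.27332012, -0.82472759, -0.49509647]]), 't': array([0.49418174, 0.11582626, 0.7734829 ])}
```

View pics/top0.png

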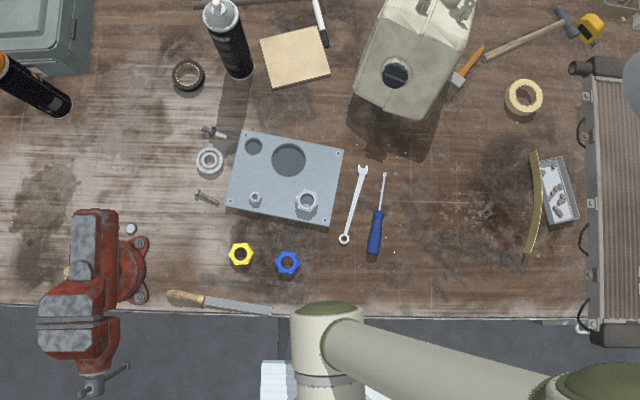

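View pics/side0.png

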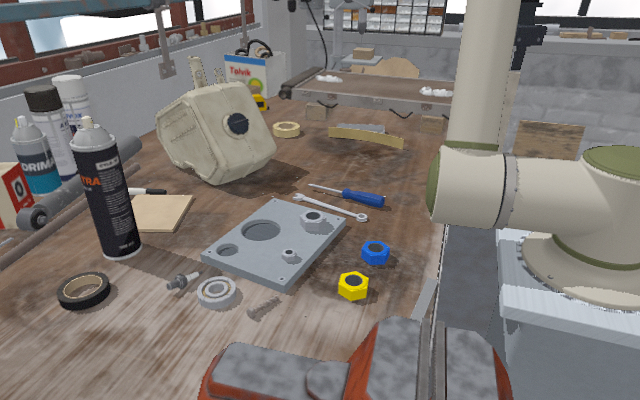

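Top: plate around (285,178), large recess (289,158), large nut (307,201), small nut (255,199). Side: recess (261,229), large nut (313,222), small nut (289,256). I'll enlarge the crops for accurate corners.

```bash
python3 - <<'E'
import cv2,numpy as np
a=cv2.imread("pics/top0.png")[120:235,215:355];b=cv2.imread("pics/side0.png")[190:295,195:355]
a=cv2.resize(a,(560,460),interpolation=cv2.INTER_CUBIC)[:,:]
cv2.imwrite("pics/topc.png",cv2.resize(a,(700,575)))
cv2.imwrite("pics/sidec.png",cv2.resize(b,(800,525),interpolation=cv2.INTER_CUBIC))
E
```

```text
(no output)
```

View pics/topc.png

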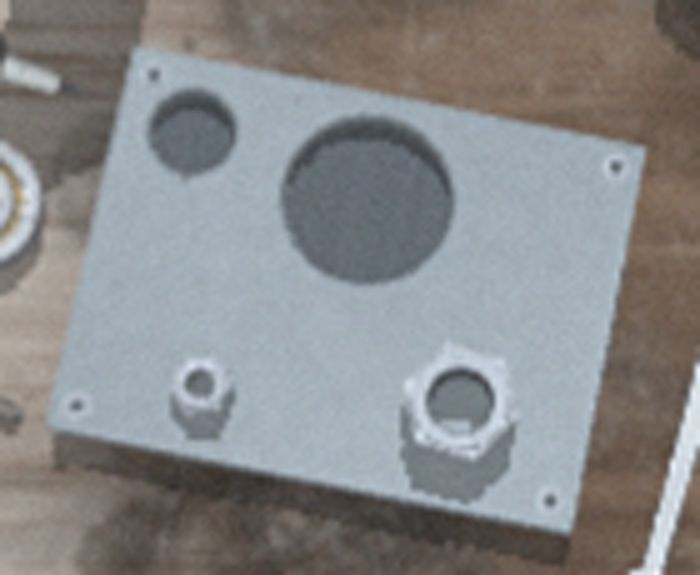

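View pics/sidec.png

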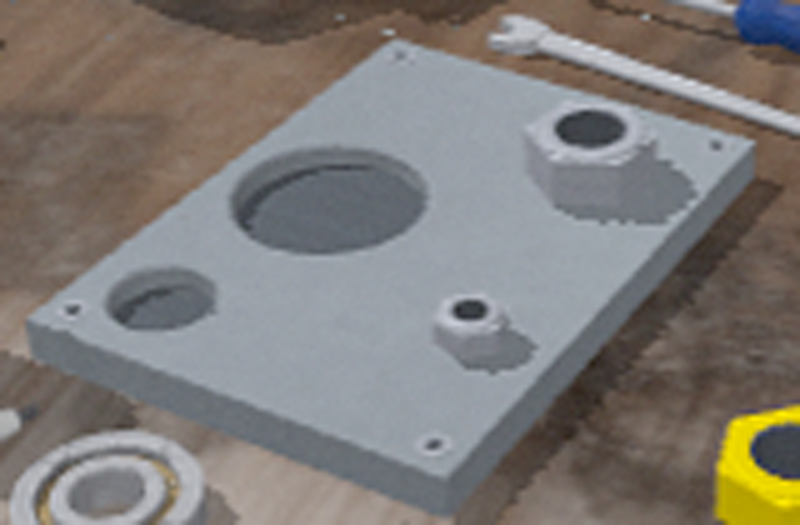

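Enlarged (×5): the top crop gives plate corners (135,48), (645,148), (572,533), (48,430), recess rim centre (368,200), nut bore rim (460,400) and small nut bore (202,383). The side crop gives recess rim (330,200), nut bore (591,128) and small nut bore (470,310). Next I'll triangulate these.

```bash
cat > h.py <<'E'
import numpy as np,cv2
from cell import sensors,cams
def und(c,p):
    K=np.array([[c["fx"],0,c["cx"]],[0,c["fy"],c["cy"]],[0,0,1.]])
    return cv2.undistortPoints(np.array(p,float).reshape(-1,1,2),K,c["D"]).reshape(-1,2)
def P(c): return np.c_[c["R"],c["t"]]
def tri(c1,p1,c2,p2):
    X=cv2.triangulatePoints(P(c1),P(c2),und(c1,p1).T,und(c2,p2).T);return (X[:3]/X[3]).T
def plane(c,p,z):
    d=np.c_[und(c,p),np.ones(len(und(c,p)))]@c["R"];o=-c["R"].T@c["t"]
    return o+d*((z-o[2])/d[:,2])[:,None]
E
python3 - <<'E'
from h import *
np.set_printoptions(precision=4,suppress=True)
t=cams.camera("top");s=cams.camera("side")
A=np.array([(135,48),(645,148),(572,533),(48,430),(368,200),(192,132),(460,400),(202,383)])/5-.4+[215,120]
B=np.array([(30,328),(395,42),(755,147),(450,478),(330,200),(161,298),(591,128),(470,310)])/5-.4+[195,190]
n=["FL","FR","NR","NL","rec","srec","nutTop","snutTop"]
X=tri(t,A,s,B)
for i,x in enumerate(X):
    z=.018 if i<6 else (.042 if i==6 else .032)
    print(n[i],x,"top@z",plane(t,A[i:i+1],z)[0],"side@z",plane(s,B[i:i+1],z)[0])
d=lambda a,b:np.linalg.norm(X[a,:2]-X[b,:2])
print("sizes",d(0,1),d(2,3),d(1,2),d(0,3),"rec-srec",d(4,5),"nut-snut",d(6,7))
x=(X[0]+X[1]-X[2]-X[3])[:2];yaw=np.arctan2(x[1],x[0]);y2=(X[0]+X[3]-X[1]-X[2])[:2];print("yaw",yaw,np.arctan2(-y2[0],y2[1]))
c=X[:4].mean(0);print("c",c,"rec pred",c[:2]+.04*np.array([np.cos(yaw),np.sin(yaw)]))
v=(X[4]-X[6])[:2];print("nut->rec",v,np.hypot(*v),np.degrees(np.arctan2(v[1],v[0])))
E
```

```text
FL [0.6707 0.2244 0.0146] top@z [0.6689 0.2234 0.018 ] side@z [0.6687 0.2282 0.018 ]
FR [ 0.6308 -0.0118  0.0167] top@z [ 0.6297 -0.0119  0.018 ] side@z [ 0.6307 -0.0097  0.018 ]
NR [0.4538 0.0174 0.0146] top@z [0.4525 0.0173 0.018 ] side@z [0.4537 0.0228 0.018 ]
NL [0.4931 0.2531 0.0173] top@z [0.4916 0.2525 0.018 ] side@z [0.4943 0.254  0.018 ]
rec [0.6027 0.1143 0.0161] top@z [0.601  0.1138 0.018 ] side@z [0.6028 0.1169 0.018 ]
srec [0.632  0.196  0.0173] top@z [0.6301 0.1952 0.018 ] side@z [0.6333 0.1967 0.018 ]
nutTop [0.5086 0.0691 0.0427] top@z [0.5077 0.0688 0.042 ] side@z [0.51  0.068 0.042]
snutTop [0.5143 0.1833 0.0316] top@z [0.513  0.1829 0.032 ] side@z [0.5153 0.1838 0.032 ]
sizes 0.23949865085782432 0.2389882876793706 0.179373944350182 0.179949737974889 rec-srec 0.08669775571473036 nut-snut 0.11437480559142273
yaw -0.16184782929591532 -0.1663230817615868
c [0.5621 0.1208 0.0158] rec pred [0.6016 0.1144]
nut->rec [0.0941 0.0453] 0.10443476532539929 25.698801897256395
```

Checks hold: the plate measures 239 × 180 mm, its top is at about 0.016–0.018 and the nut top at 0.042. The nut is at (0.509, 0.069) and the recess at (0.602, 0.114), so the push runs along 25.7° for 104 mm. I'll use the two fingers about 24 mm apart as a cradle and push along tool x.

Emit:
send_rows(steps=[0, 0, 0, 0, 0, -0.7, 0.73, 0, 0, 0, 0, 0, -0.7, 0.73, 0, 0, 0, 0, 0, -0.69, 0.73, 1, -0.74, 0, 0, 0, 0, 0.73, 1, -0.74, 0, 0, 0, 0, 0.73, 1, -0.74, 0, 0, 0, 0, 0.73, 1, -0.74, 0, 0, 0, 0, 0.73, 1, -0.74, 0, 0, 0, 0, 0.73, 1, -0.74, 0, 0, 0, 0, 0.73, 1, -0.74, 0, 0, 0, 0, 0.73, 1, -0.74, 0, 0, 0, 0, 0.73, 1, -0.74, 0, 0, 0, 0, 0.73, 1, -0.74, 0, 0, 0, 0, 0.73, 1, -0.74, 0, 0, 0, 0, 0.73, 1, -0.74, 0, 0, 0, 0, 0.73, 1, -0.74, 0, 0, 0, 0, 0.73, 1, -0.74, 0, 0, 0, 0, 0.73, 1, -0.74, 0, 0, 0, 0, 0.73, 1, -0.74, 0, 0, 0, 0, 0.73, 1, -0.74, 0, 0, 0, 0, 0.73])

```text
time_s: 2.2
tcp_pos: [0.4108, -0.0559, 0.2387]
eef_rot: [0.975, 0.222, -0.0, -0.0]
force: [1.2, -1.2, -0.4]
gripper_width: 0.0236
grasp_force: 0.0
```

Emit:
send_rows(steps=[1, -0.74, 0, 0, 0, 0, 0.73, 1, -0.74, 0, 0, 0, 0, 0.73, 1, -0.74, 0, 0, 0, 0, 0.73, 0.8, -0.6, 0, 0, 0, 0, 0.73, 0, 0, 1, 0, 0, 0, 0.73, 0, 0, 1, 0, 0, 0, 0.73, 0, 0, 1, 0, 0, 0, 0.73, 0, 0, 1, 0, 0, 0, 0.73, 0, 0, 1, 0, 0, 0, 0.73, 0, 0, 1, 0, 0, 0, 0.73, 0, 0, 0, 0, 0, 0, 0.73, 0, 0, 0, 0, 0, 0, 0.73])

```text
time_s: 3.4
tcp_pos: [0.4657, 0.0475, 0.0892]
eef_rot: [0.975, 0.222, -0.0, -0.0]
force: [-0.1, 0.2, 0.2]
gripper_width: 0.0241
grasp_force: 0.0
```

```bash
python3 - <<'E'
from h import *
from scipy.spatial.transform import Rotation as R
o=sensors.observe();print(o["time_s"],o["tcp_pos"],o["eef_rot"],o["gripper_width"],o["force"],o["joint_positions"])
M=R.from_quat(o["eef_rot"]).as_matrix();print(M)
c=cams.camera("side");cv2.imwrite("pics/s1.png",cv2.resize(c["color"][100:320,180:480,::-1],(780,572)))
g=np.array([.465,.048,.024]);print((M.T@(g-o["tcp_pos"]))/.025)
E
```

```text
3.4 [0.46571469 0.04746995 0.08917576] [ 9.74935459e-01  2.22487833e-01 -1.16945173e-04 -3.17218930e-05] 0.024070920276351104 [-0.11615707  0.21576468  0.20120853] [-1.52119735e-01  4.20824564e-01  1.74138733e+00 -3.25073482e-05
  9.79621597e-01  9.69963662e-01]
[[ 9.00998301e-01  4.33822549e-01 -2.42143462e-04]
 [ 4.33822563e-01 -9.00998326e-01  9.81584041e-06]
 [-2.13912521e-04 -1.13891353e-04 -9.99999971e-01]]
[-0.01600173 -0.03120813  2.60703744]
```

Emit:
send_rows(steps=[0, 0, 1, 0, 0, 0, 0.73, 0, 0, 0.8, 0, 0, 0, 0.73, 0, 0, 0.5, 0, 0, 0, 0.73, 0, 0, 0.3, 0, 0, 0, 0.73, 0, 0, 0, 0, 0, 0, 0.73])

```text
time_s: 3.95
tcp_pos: [0.4658, 0.0475, 0.024]
eef_rot: [0.975, 0.222, 0.0, 0.0]
force: [-0.4, -0.2, -0.2]
gripper_width: 0.0241
grasp_force: 0.0
```

Emit:
send_rows(steps=[0.2, 0, 0, 0, 0, 0, 0.73, 0.2, 0, 0, 0, 0, 0, 0.73, 0.2, 0, 0, 0, 0, 0, 0.73, 0.2, 0, 0, 0, 0, 0, 0.73, 0.2, 0, 0, 0, 0, 0, 0.73, 0.2, 0, 0, 0, 0, 0, 0.73, 0.2, 0, 0, 0, 0, 0, 0.73, 0.2, 0, 0, 0, 0, 0, 0.73, 0.2, 0, 0, 0, 0, 0, 0.73, 0.2, 0, 0, 0, 0, 0, 0.73, 0, 0, 0, 0, 0, 0, 0.73])

```text
time_s: 5.05
tcp_pos: [0.5114, 0.0695, 0.0237]
eef_rot: [0.975, 0.223, 0.001, 0.0]
force: [0.3, -0.2, -0.2]
gripper_width: 0.0237
grasp_force: 0.0
```

```bash
python3 - <<'E'
from h import *
o=sensors.observe();print(o["time_s"],o["tcp_pos"],o["force"],o["gripper_width"])
c=cams.camera("side");d=cams.camera("top")
a=cv2.resize(c["color"][190:295,195:355,::-1],(800,525),interpolation=cv2.INTER_CUBIC);cv2.imwrite("pics/s2.png",a)
cv2.imwrite("pics/t2.png",d["color"][:,:,::-1])
E
```

```text
5.05 [0.51135379 0.06947835 0.02370545] [ 0.25803527 -0.21956514 -0.21353975] 0.023715009634382774
```

View pics/s2.png

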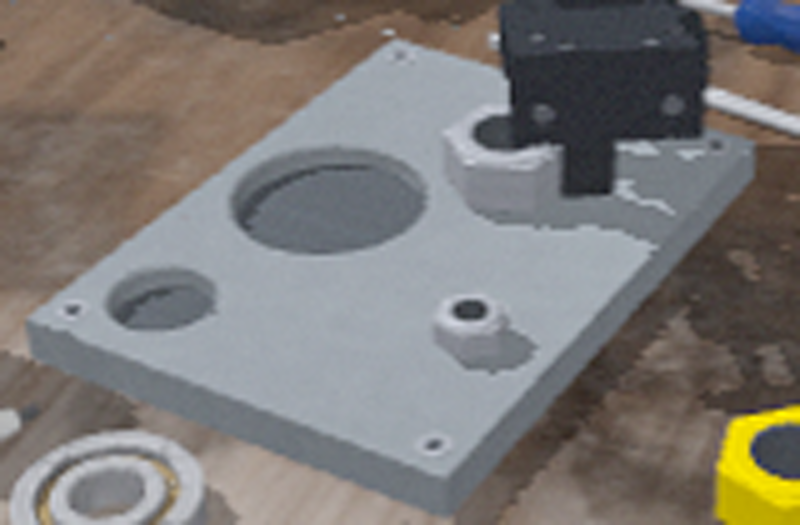

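The nut now sits ahead of the fingers with its bore near crop (507,133), and the small nut is untouched. I'll check the position on the z = 0.042 plane.

```bash
python3 - <<'E'
from h import *
s=cams.camera("side");p=np.array([[507,133]])/5-.4+[195,190]
o=sensors.observe()["tcp_pos"];x=plane(s,p,.042)[0]+[-.0014,.0011,0];u=np.array([.901,.434]);v=np.array([.434,-.901])
r=np.array([.602,.1143]);print(x,(x-o)[:2]@u,(x-o)[:2]@v,"rec from tcp",(r-o[:2])@u,(r-o[:2])@v)
E
```

```text
[0.53890126 0.0837139  0.042     ] 0.03164821246019214 -0.0008189369372356113 rec from tcp 0.10177454153600571 -0.0009921625610952514
```

Well aligned: 70 mm is left, with under 1 mm of lateral error.

Emit:
send_rows(steps=[0.2, 0, 0, 0, 0, 0, 0.73, 0.2, 0, 0, 0, 0, 0, 0.73, 0.2, 0, 0, 0, 0, 0, 0.73, 0.2, 0, 0, 0, 0, 0, 0.73, 0.2, 0, 0, 0, 0, 0, 0.73, 0.2, 0, 0, 0, 0, 0, 0.73, 0.2, 0, 0, 0, 0, 0, 0.73, 0.2, 0, 0, 0, 0, 0, 0.73, 0.2, 0, 0, 0, 0, 0, 0.73, 0.2, 0, 0, 0, 0, 0, 0.73, 0.2, 0, 0, 0, 0, 0, 0.73, 0.2, 0, 0, 0, 0, 0, 0.73, 0.2, 0, 0, 0, 0, 0, 0.73, 0, 0, 0, 0, 0, 0, 0.73])

```text
time_s: 6.6
tcp_pos: [0.5697, 0.0976, 0.0237]
eef_rot: [0.975, 0.223, 0.0, 0.0]
force: [0.3, 0.2, 0.2]
gripper_width: 0.0241
grasp_force: 0.1
```

```bash
python3 - <<'E'
from h import *
c=cams.camera("side")
cv2.imwrite("pics/s3.png",cv2.resize(c["color"][190:295,195:355,::-1],(800,525),interpolation=cv2.INTER_CUBIC))
E
```

```text
(no output)
```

View pics/s3.png

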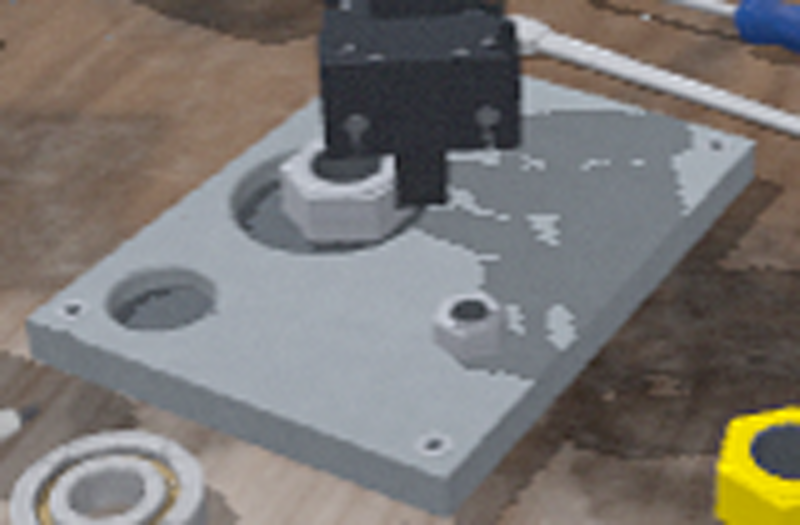

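The nut (crop about (342,190)) seems to have dropped into the recess, with the fingers beside it. I'll back off, rise and check.

Emit:
send_rows(steps=[-0.4, 0, 0, 0, 0, 0, 0.73, -0.6, 0, 0, 0, 0, 0, 0.73, -0.6, 0, -0.3, 0, 0, 0, 0.73, -0.5, 0, -1, 0, 0, 0, 0.73, -0.5, 0, -1, 0, 0, 0, 0.73, -1, 0, -1, 0, 0, 0, 0.73, -1, 0, -1, 0, 0, 0, 0.73, -1, 0, -1, 0, 0, 0, 0.73, -1, 0, -1, 0, 0, 0, 0.73, -1, 0, -1, 0, 0, 0, 0.73, 0, 0, 0, 0, 0, 0, 0.73, 0, 0, 0, 0, 0, 0, 0.73])

```text
time_s: 7.85
tcp_pos: [0.3976, 0.0149, 0.2062]
eef_rot: [0.975, 0.222, 0.001, 0.0]
force: [0.6, 0.4, -0.4]
gripper_width: 0.0232
grasp_force: 0.0
```

```bash
python3 - <<'E'
from h import *
c=cams.camera("side");d=cams.camera("top")
f=lambda i,y,x,h,w:cv2.resize(i[y:y+h,x:x+w,::-1],(w*5,h*5),interpolation=cv2.INTER_CUBIC)
a=f(c["color"],190,195,105,160);b=f(d["color"],120,215,115,140)
cv2.imwrite("pics/s4.png",a[:,:]);cv2.imwrite("pics/t4.png",b)
E
```

```text
(no output)
```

View pics/s4.png

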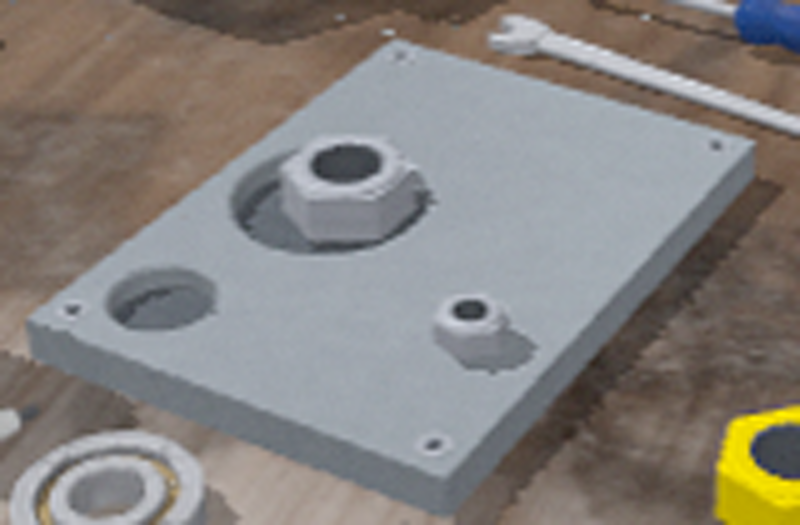

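View pics/t4.png

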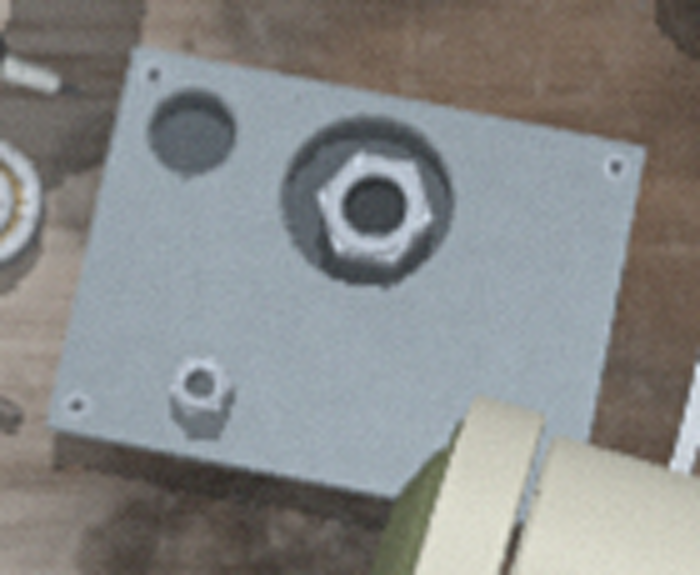

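Both views show the nut inside the recess, with its bore at side crop (347,164) and top crop (376,206), and the small nut where it was. I'll confirm the height and that it lies flat before closing.

```bash
python3 - <<'E'
from h import *
t=cams.camera("top");s=cams.camera("side")
x=tri(t,np.array([[376,206],[318,205],[430,213],[365,153],[376,262]])[:1]/5-.4+[215,120],s,np.array([[347,164]])/5-.4+[195,190])[0]
print(x,"from recess",np.hypot(*(x[:2]-[.6027,.1143])))
# tilt check: outline corners triangulated, left/right/back corners of top face (top crop / side crop)
A=np.array([(318,205),(430,213),(412,165),(365,153)])/5-.4+[215,120]
B=np.array([(318,192+9),(382,138),(307,140),(283,175)])/5-.4+[195,190]
if .030<x[2]<.034: 
    from cell import ticket; print(ticket.close_job())
E
```

```text
[0.59655613 0.10968029 0.03158688] from recess 0.007686927053931291
the job is handed in; nothing more can be done
None
```

The large nut is in the large recess: it was measured 8 mm off centre with its top at 31.6 mm (about 32 mm expected when it lies flat). The tilt was judged from the two views only. The small nut lies where it was, and the job was handed in at about 8 s of the 32 s allowed.

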